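# Tip the silver ingots into the box and shut it

## Task

Put away every silver ingot on the bench: set each on the tipping tray, on the half towards the wooden box, and let go so that its own weight tips the tray and it slides into the box (never hand an ingot over or into the box). When all of them lie in the box and the empty tray has swung back level, gently lower the box's lid until it is fully shut, and leave the other things on the bench where they are.

Things in the scene. Friction and masses are not known exactly. Their poses are not given: they have to be found in the camera images.
- ingot1_center (a point): Cast silver ingot, a plain bright grey metal bar 44 x 22 x 10 mm with rounded edges, about 85 to 125 g; lies flat on the plaster board at the start. The point is its centre; axes x along the 44 mm length, y along the 22 mm width, z along the 10 mm thickness. Four to six such ingots are present in all.
- ingot2_center (a point): Cast silver ingot, a plain bright grey metal bar 44 x 22 x 10 mm with rounded edges, about 85 to 125 g; lies flat on the plaster board at the start. The point is its centre; axes x along the 44 mm length, y along the 22 mm width, z along the 10 mm thickness. Four to six such ingots are present in all.
- ingot3_center (a point): Cast silver ingot, a plain bright grey metal bar 44 x 22 x 10 mm with rounded edges, about 85 to 125 g; lies flat on the plaster board at the start. The point is its centre; axes x along the 44 mm length, y along the 22 mm width, z along the 10 mm thickness. Four to six such ingots are present in all.
- ingot4_center (a point): Cast silver ingot, a plain bright grey metal bar 44 x 22 x 10 mm with rounded edges, about 85 to 125 g; lies flat on the plaster board at the start. The point is its centre; axes x along the 44 mm length, y along the 22 mm width, z along the 10 mm thickness. Four to six such ingots are present in all.
- ingot5_center (a point): Cast silver ingot, a plain bright grey metal bar 44 x 22 x 10 mm with rounded edges, about 85 to 125 g; lies flat on the plaster board at the start. The point is its centre; axes x along the 44 mm length, y along the 22 mm width, z along the 10 mm thickness. Four to six such ingots are present in all.
- ingot6_center (a point): Cast silver ingot, a plain bright grey metal bar 44 x 22 x 10 mm with rounded edges, about 85 to 125 g; lies flat on the plaster board at the start. The point is its centre; axes x along the 44 mm length, y along the 22 mm width, z along the 10 mm thickness. Four to six such ingots are present in all.
- board: Off-white plaster soldering board, 240 (x) x 240 (y) x 20 mm thick, fixed on the table, on which the ingots start. Origin: centre of its underside, on the table; its top is 20 mm above.
- stand: Steel stand of the tray, fixed on the table, base 124 x 150 x 8 mm. Origin: on the table, straight below the tray's pivot axle, which is 95 mm up and runs along x. y points away from the box. The stand's two upright plates stand outside the tray's side walls (x = 50 to 56 mm either side) and reach 104 mm. The box's centre lies 143 mm from here in -y.
- tray_load (a point): Spot on the polished, slippery aluminium tray's floor to set an ingot on: middle line, 40 mm from the pivot towards the box, 115 mm above the table when level. Axes (level) as the stand's. The floor is 84 mm wide in x between 8 mm side walls; its open end is 36 mm away in -y, its walled far end 100 mm in +y. The spot moves with the tray.
- tray (a joint): Tipping tray angle: 0 level (a counterweight brings it back there by itself when empty), growing as the open end drops towards the box, up to a stop at 0.58 rad. An ingot lying at the load spot or nearer the box tips it by its weight alone and slides off into the box; on the pivot or beyond it the tray stays level.
- box: Open wooden box, outside 150 (x) x 130 (y) x 65 mm high, walls 5 mm, with a slippery sheet-metal floor sloping from 21 mm up at -x to 8 mm at +x, standing fixed in front of the tray's open end (2 mm gap). Origin: centre of its underside, on the table. Axes: x along the tray's pivot axle, y towards the tray, z up. Tray, stand and box form one fixture and keep their relation.
- lid_hinge (a point): Middle of the lid's hinge line, on the top of the box wall opposite the tray, 65 mm above the table (65 mm in -y from the box's centre, hinge line along x). Axes as the box's.
- lid_edge (a point): Middle of the lid's free edge, half-way through its thickness, 130 mm from the hinge line. The lid is a plain wooden board 150 (along the hinge) x 130 x 7 mm with no handle; from the hinge it rises when open and reaches towards the tray when shut.
- lid (a joint): Lid angle: 0 shut flat on the box, growing as it opens; 1.57 stands upright, more leans back away from the tray (limit 1.9). A stiff hinge keeps it wherever it is left, about 2 N at the free edge moves it.
- ring_blank: Bystander: silver ring blank, 25 mm outside, 10 mm high, lying on the plaster board among the ingots. Origin: centre of its underside.
- pliers: Bystander: pliers with yellow handles, about 160 mm long, 15 high, on the table. Origin: at the joint, on the table; jaws towards +x.
Not all that is in view belongs to the job. What is shaped like the part that bears ingot6_center but blue, orange or red is not meant.

How it is judged (in metres and radians):
On the way, in this order (a step that is already met when the one before it is completed fails the run):
1. an ingot, let go on the tray, tips it by its weight (value of joint tray above 0.25 rad and contact force between any of ingot1, ingot2, ingot3, ingot4, ingot5, ingot6 and tray above 0.05 N and contact force between the fingers and tray below 0.5 N), for 0.03 s.
2. every ingot lies in the box, let go, the tray is back level and the lid still open (x of ingot1_center in the frame of box between -0.072 and 0.072 m and y of ingot1_center in the frame of box between -0.062 and 0.062 m and z of each of ingot1_center, ingot2_center, ingot3_center, ingot4_center, ingot5_center, ingot6_center in the frame of box below 0.065 m and linear speed of each of ingot1, ingot2, ingot3, ingot4, ingot5, ingot6 below 0.05 m/s and x of ingot2_center in the frame of box between -0.072 and 0.072 m and y of ingot2_center in the frame of box between -0.062 and 0.062 m and x of ingot3_center in the frame of box between -0.072 and 0.072 m and y of ingot3_center in the frame of box between -0.062 and 0.062 m and x of ingot4_center in the frame of box between -0.072 and 0.072 m and y of ingot4_center in the frame of box between -0.062 and 0.062 m and x of ingot5_center in the frame of box between -0.072 and 0.072 m and y of ingot5_center in the frame of box between -0.062 and 0.062 m and x of ingot6_center in the frame of box between -0.072 and 0.072 m and y of ingot6_center in the frame of box between -0.062 and 0.062 m and value of joint tray below 0.1 rad and value of joint lid above 0.3 rad), for 0.2 s.
3. the lid is shut (value of joint lid below 0.06 rad), for 0.2 s.
At the end, for the whole second after the job is handed in: Every ingot present lies at rest inside the wooden box (its centre inside the walls and below the rim), the lid is shut to within 0.06 rad (8 mm at its free edge) and the empty tray is level to within 0.1 rad (x of ingot1_center in the frame of box between -0.072 and 0.072 m and y of ingot1_center in the frame of box between -0.062 and 0.062 m and z of each of ingot1_center, ingot2_center, ingot3_center, ingot4_center, ingot5_center, ingot6_center in the frame of box below 0.065 m and linear speed of each of ingot1, ingot2, ingot3, ingot4, ingot5, ingot6 below 0.05 m/s and x of ingot2_center in the frame of box between -0.072 and 0.072 m and y of ingot2_center in the frame of box between -0.062 and 0.062 m and x of ingot3_center in the frame of box between -0.072 and 0.072 m and y of ingot3_center in the frame of box between -0.062 and 0.062 m and x of ingot4_center in the frame of box between -0.072 and 0.072 m and y of ingot4_center in the frame of box between -0.062 and 0.062 m and x of ingot5_center in the frame of box between -0.072 and 0.072 m and y of ingot5_center in the frame of box between -0.062 and 0.062 m and x of ingot6_center in the frame of box between -0.072 and 0.072 m and y of ingot6_center in the frame of box between -0.062 and 0.062 m and value of joint lid below 0.06 rad and value of joint tray below 0.1 rad); the robot touches nothing.
It fails at once if an ingot carried by hand into or over the box instead of going down the tipping tray ((contact force between the fingers and ingot1 above 0.3 N and x of ingot1_center in the frame of box between -0.075 and 0.075 m and y of ingot1_center in the frame of box between -0.065 and 0.04 m) or (contact force between the fingers and ingot2 above 0.3 N and x of ingot2_center in the frame of box between -0.075 and 0.075 m and y of ingot2_center in the frame of box between -0.065 and 0.04 m) or (contact force between the fingers and ingot3 above 0.3 N and x of ingot3_center in the frame of box between -0.075 and 0.075 m and y of ingot3_center in the frame of box between -0.065 and 0.04 m) or (contact force between the fingers and ingot4 above 0.3 N and x of ingot4_center in the frame of box between -0.075 and 0.075 m and y of ingot4_center in the frame of box between -0.065 and 0.04 m) or (contact force between the fingers and ingot5 above 0.3 N and x of ingot5_center in the frame of box between -0.075 and 0.075 m and y of ingot5_center in the frame of box between -0.065 and 0.04 m) or (contact force between the fingers and ingot6 above 0.3 N and x of ingot6_center in the frame of box between -0.075 and 0.075 m and y of ingot6_center in the frame of box between -0.065 and 0.04 m)).
It fails at once if the lid slammed (swung shut faster than 3.5 rad/s) (velocity of joint lid below -3.5 rad/s and value of joint lid below 0.5 rad).
It fails at once if another thing on the bench pushed away by more than 5 cm (ring blank 6 cm) (distance of ring_blank from where it was at the start of the episode above 0.06 m or distance of pliers from where it was at the start of the episode above 0.05 m).
Of ingot1, ingot2, ingot3, ingot4, ingot5, ingot6 only 4 to 6 are there at a start; the rules pass over those that are not, and their reading is None.
At some moment in a run one of ingot1, ingot2, ingot3, ingot4, ingot5, ingot6 may be knocked a few centimetres aside while the robot is not near it.
Once in a run the grip may slacken for a moment while it holds something.
It also fails if it takes over 210 s, if anything falls off the work surface, if the arm or the gripper's body presses on something with over 40 N, if the wrist force passes 120 N, or if a joint passes its speed limit or range.

## Robot

A 6-joint arm with a two-finger parallel gripper is mounted at the origin on the work surface. World frame = base frame: x ahead of the robot, y to its left, z up, the work surface at z = 0. Lengths are in mm, angles in degrees, forces in N, time in s.
With the tool pointing down it reaches from about 300 to 850 mm from the base axis. Payload 4.2 kg.
Tool frame: the origin (TCP) lies between the finger pads; the fingertips stand 22 mm ahead of it and the grasp point (between the pads) lies 3 mm ahead of it (env.finger_overhang is the distance from the TCP to the fingertips, in mm); z points along the fingers, y is the line along which they close (so a half turn about z gives the same grasp; the last joint's range is limited). The gripper opens to 91 mm and grips with 3 to 60 N. Pads are 32 mm wide; open, the fingers measure 118 mm over their backs; the gripper's body (76 mm by 178 mm) begins 60 mm behind the grasp point.
Start: joints at [-72.25, 18.312, 89.639, -0, 72.044, -1.146], TCP at [186.219, -544.025, 235.976] pointing down, gripper open.
Joint ranges: [-177.97, 177.97], [-48.28, 115.42], [12.27, 149.76], [-77.06, 257.06], [2.81, 150.46], [-146.56, 146.56]. Speed limits (degrees/s): [147.25, 147.25, 180, 180, 180, 180].

## Interface

Orientations are given as [roll, pitch, yaw] about the fixed x, y, z axes, in that order (R = Rz(yaw) Ry(pitch) Rx(roll)).
In Python, from workcell import state, cams, ticket, look_for, outline_of, env gives the robot as it stands.
- The arm moves only by the tool servo_tool, never from a script. Its argument "steps" is a list of rows, each a list of 3 entries, a list of its own where there are three numbers: the closure in counts, from 0 (fully open) to 255 (shut), then the shift along the tool's x, y, z in mm, then the turn, a rotation vector about the tool's x, y, z in rad. A call has exactly 10 rows; each row shifts and turns the commanded pose from where the row before left it, along the tool's axes as they then stand; what a row does not reach is not made up. A row lasts 1/10 s, in which the tool goes at most 50 mm and 8.59 degrees, less where a joint would pass 70% of its speed; a pose out of reach is approached as far as the arm can. A call with a gripper value outside its range is refused whole. The fingers move at their own pace and stop on an object; "squeeze" is the grip in N (left out, the last holds). Time passes only in rows, so rows that do not move let the fingers close, or fill a call up. It gives the time, the measured TCP pose, the force, the opening and the grip force at its end, in the units of the state.
- state(): the state, without advancing time (a new reading comes with each control period).
- cams.grab_frame(name): name is "scene" or "top" or "wrist"; returns a dict with "color" (400x640x3 uint8, red, green, blue), "z_map" (400x640 float32, mm along the optical axis (not along the pixel's ray), 0 where there is no reading), "fovy" (degrees; the focal length in pixels is half the picture's height over the tangent of half this angle, whatever the lens; pixels are square), "cx", "cy" (the principal point, pixels), "k1" (the pictures are not rectified: a ray, as slopes to the right and down, at radius r is drawn at 1 + k1 r^2 times it, then the intrinsics apply), "eye" and "rotation" of the camera in the world; the wrist camera has in their place "tool_from_camera" (4x4, takes a point from camera to tool coordinates, whose origin is the TCP and whose axes are the flange's). Camera axes: x right, y up, looking along -z (the intrinsics and any distortion apply to the point x, -y, -z); pixel columns grow to the right and rows downward; lengths in mm; the calibration is good to about 2 mm. A picture is of the moment at which its call begins: read the wrist's pose just before it.
- ticket.job_done(): hands the job in; it is judged then, once.
Trained networks look in a picture, given as the dict that the camera call returned (one of the last four; its "shot" number tells which), for a name from the list of things; names that differ only in an ending like _2 or _b are one class to them, and where a whole thing is asked for, a point or a joint stands for the part that bears it (a point fixed in the world has none). Each returns a list of dicts, best first, with "confidence" (0 to 1); they miss things now and then, are a little off and sometimes report something else, mostly with a low value. They report only what shows in the picture. A call takes as long as a camera call. They do not tell look-alikes from the thing itself.
- look_for(picture, thing): "at" ([column, row] in pixels, amid what is visible of it).
- outline_of(picture, thing): "pixels" (400x640 bool, what is visible of it) and "at" ([column, row] in pixels, amid what is visible of it).
The state is a dict: "time_s": time; "qpos": joint angles; "qvel": joint speeds; "effort": joint torques, N m; "ee_pos": TCP position; "ee_rot": TCP orientation; "force": force on the tool from outside, world axes, zero at the start; "torque": the same for the moment, N m; "gripper_width": finger opening in mm; "gripper_force": force on a finger pad.
Only numpy, scipy, OpenCV 4.12 (cv2) and the standard library are available. Lean on these libraries where they do the work, as an engineer would, in place of code of your own. Each camera call takes 0.05 s, during which the arm holds its last target. There are 200 camera calls.

## Working session

There is one attempt and no reset: what is moved stays moved. The work goes in short steps, Python scripts to look and compute and a tool call to move; the robot and the scene stay as the last step left them, time stands still between calls to the robot, and variables do not carry over. Pictures are saved under pics/ and viewed, at most 14 in all, crops included, and the job is handed in when it is done.

Besides the shell and the picture viewer there is one more tool, called after "Request:" as name([rows], argument=value, ...), one row to a line, values as JSON. servo_tool: Moves the arm, as the interface text tells. Its arguments: {"type":"object","properties":{"steps":{"type":"array","items":{"type":"array"}},"squeeze":{"type":"number"}},"required":["steps"]}

```bash
ls; mkdir -p pics
cat > h.py <<'E'
import numpy as np, cv2
from workcell import state, cams, ticket, look_for, outline_of, env
from scipy.spatial.transform import Rotation as Ro
def pose(s):
    T=np.eye(4); T[:3,:3]=Ro.from_euler('xyz',s['ee_rot'],degrees=True).as_matrix(); T[:3,3]=s['ee_pos']; return T
def grab(n):
    s=state(); f=cams.grab_frame(n)
    if n=='wrist': f['T']=pose(s)@np.array(f['tool_from_camera'])
    else:
        T=np.eye(4); T[:3,:3]=np.array(f['rotation']); T[:3,3]=f['eye']; f['T']=T
    return f
def rays(f,uv):
    uv=np.asarray(uv,float).reshape(-1,2); F=200/np.tan(np.radians(f['fovy'])/2)
    d=np.stack([(uv[:,0]-f['cx'])/F,(uv[:,1]-f['cy'])/F],1); p=d.copy()
    for _ in range(20): p=d/(1+f['k1']*(p**2).sum(1,keepdims=True))
    return np.c_[p[:,0],-p[:,1],-np.ones(len(p))]
def world(f,uv,z=None):
    """with depth map (z None) or on plane z"""
    r=rays(f,uv)
    if z is None:
        uv=np.asarray(uv).reshape(-1,2).astype(int); r=r*f['z_map'][uv[:,1],uv[:,0]][:,None]
        return r@f['T'][:3,:3].T+f['T'][:3,3]
    w=r@f['T'][:3,:3].T; e=f['T'][:3,3]
    return e+w*((z-e[2])/w[:,2])[:,None]
def save(f,n): cv2.imwrite('pics/'+n,f['color'][:,:,::-1])
E
python3 - <<'E'
from h import *
print(state())
for n in ['top','scene']:
    f=grab(n); save(f,n+'0.png'); print(n,f['eye'],f['fovy'],f['k1'])
    for t in ['ingot1_center','board','stand','tray','box','lid','ring_blank','pliers']:
        for o in look_for(f,t)[:7]:
            print(t,np.round(o['at']),round(o['confidence'],2),world(f,o['at']).round(0))
E
```

```text
pics
{'time_s': 0.0, 'qpos': array([-7.22514110e+01,  1.83513627e+01,  8.97070764e+01, -2.57026915e-03,
        7.20431166e+01, -1.14609865e+00]), 'qvel': array([-0.01994992,  0.0754099 ,  0.1382458 ,  0.06448055,  0.00917924,
        0.02685224]), 'effort': array([-8.37365660e-04, -4.12459803e+01, -2.31971365e+01,  7.26557407e-02,
        4.57810645e-02, -1.49734869e-04]), 'ee_pos': array([ 186.04524178, -543.57377421,  235.11849289]), 'ee_rot': array([-1.79898416e+02,  4.11867898e-04,  1.88954826e+01]), 'force': array([ 0.95664851, -0.59690693,  0.17201708]), 'torque': array([ 0.03118359,  0.04038877, -0.0246237 ]), 'gripper_force': 0.0, 'gripper_width': 91.3322007219558}
top [ 394.22792952  -91.22064102 1246.45671488] 49.419947244209105 -0.09531526933313894
board [224. 200.] 0.75 [[109479. 108994. 110331.]]
stand [357. 187.] 0.83 [[111583. 111097. 112435.]]
stand [224. 197.] 0.15 [[109267. 108781. 110119.]]
tray [329. 183.] 0.69 [[102338. 101853. 103191.]]
lid [402. 199.] 0.97 [[101264. 100779. 102116.]]
pliers [461. 227.] 0.76 [[111543. 111058. 112396.]]
pliers [383. 197.] 0.47 [[111783. 111298. 112636.]]
scene [882.30949152 606.33432459 681.05090151] 51.96654914152132 0.03547823833307809
ingot1_center [439. 300.] 0.57 [[-108037. -108313. -108238.]]
stand [293. 183.] 0.63 [[-148760. -149036. -148962.]]
tray [307. 193.] 0.94 [[-143156. -143432. -143357.]]
tray [439. 300.] 0.6 [[-108057. -108333. -108258.]]
box [278. 150.] 0.85 [[-172393. -172669. -172594.]]
lid [278. 139.] 0.62 [[-169425. -169701. -169627.]]
ring_blank [417. 278.] 0.54 [[-118031. -118307. -118232.]]
ring_blank [437. 300.] 0.38 [[-108255. -108531. -108456.]]
```

```bash
sed -i "s/T\[:3,:3\]=np.array(f\['rotation'\])/T[:3,:3]=Ro.from_euler('xyz',f['rotation'],degrees=True).as_matrix()/" h.py
python3 - <<'E'
from h import *
for n in ['top','scene']:
    f=grab(n); print(n,f['rotation'],f['cx'],f['cy'])
    for t in ['ingot1_center','board','stand','tray','box','lid','ring_blank','pliers']:
        for o in look_for(f,t)[:7]:
            print(t,np.round(o['at']),round(o['confidence'],2),world(f,o['at']).round(0))
E
```

```text
top [  6.09196901   1.29903553 -89.0499909 ] 315.36925722415873 198.85140986391102
ingot1_center [200. 224.] 0.57 [[448. 267.  27.]]
ingot1_center [465. 228.] 0.33 [[ 449. -489.   14.]]
board [223. 202.] 0.85 [[512. 203.  19.]]
stand [355. 191.] 0.72 [[ 549. -175.   13.]]
tray [327. 183.] 0.61 [[556. -94. 119.]]
box [381. 198.] 0.71 [[ 530. -249.   13.]]
lid [404. 199.] 0.74 [[ 512. -286.  170.]]
lid [328. 182.] 0.4 [[561. -95. 113.]]
pliers [464. 229.] 0.63 [[ 445. -489.   -2.]]
scene [ 52.35400697   0.91754022 150.58372612] 324.32208006465646 195.119604257116
ingot1_center [441. 303.] 0.65 [[448. 274.  28.]]
board [388. 311.] 0.59 [[544. 232.  18.]]
stand [294. 181.] 0.82 [[882. 606. 681.]]
tray [303. 194.] 0.73 [[570. -66. 114.]]
box [280. 150.] 0.65 [[ 528. -286.  103.]]
lid [280. 137.] 0.17 [[ 525. -284.  144.]]
```

View pics/top0.png

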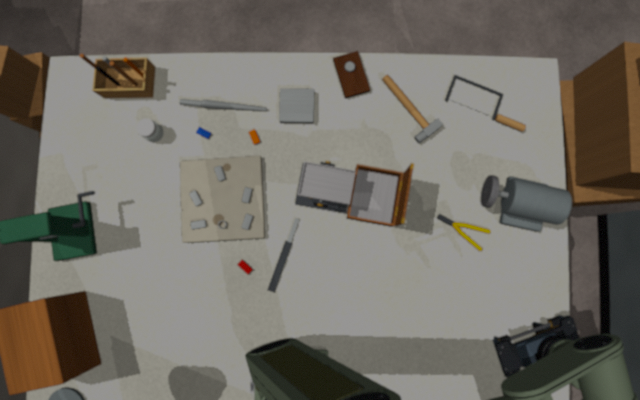

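View pics/scene0.png

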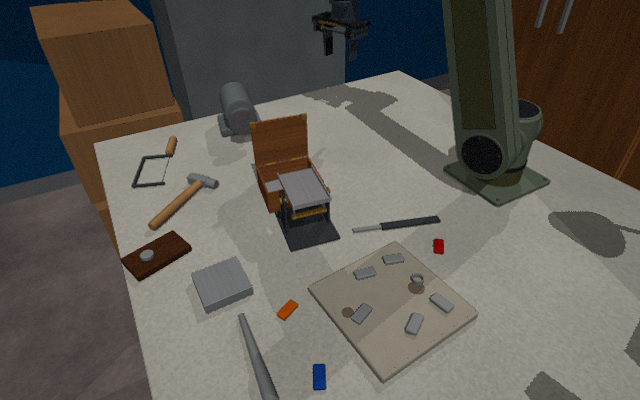

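Run:
```python
from h import *
f=grab('top'); print(grab('wrist')['tool_from_camera'])
v,u=np.mgrid[0:400,0:640]; uv=np.c_[u.ravel(),v.ravel()]
P=world(f,uv); ok=f['z_map'].ravel()>0
def reg(x0,x1,y0,y1,z0,z1): return ok&(P[:,0]>x0)&(P[:,0]<x1)&(P[:,1]>y0)&(P[:,1]<y1)&(P[:,2]>z0)&(P[:,2]<z1)
for nm,m in [('tray',reg(450,650,-190,-20,100,150)),('lid',reg(430,620,-360,-150,75,230)),('rimbox',reg(430,620,-340,-150,50,74)),('board',reg(380,640,60,330,13,24)),('onboard',reg(390,630,80,320,25,45))]:
    q=P[m]; print(nm,m.sum(),'rect',cv2.minAreaRect(q[:,:2].astype(np.float32)),'z',np.percentile(q[:,2],[5,50,95]).round(1))
q=P[reg(430,620,-360,-150,85,230)];c=q.mean(0);U=np.linalg.svd(q-c)[2];print('lid n',U[2],'c',c,'long',U[0],U[1], q.min(0),q.max(0))
c=cv2.resize(f['color'][120:270,170:450,::-1],None,fx=2.8,fy=2.8,interpolation=cv2.INTER_CUBIC); cv2.imwrite('pics/c1.png',cv2.convertScaleAbs(c,alpha=1.6))
```

```text
[[-1.74632391e-03  9.67533623e-01  2.52736302e-01  7.12817581e+01]
 [ 9.99998249e-01  1.51981811e-03  1.09143694e-03  1.33029978e+00]
 [ 6.71888728e-04  2.52737766e-01 -9.67534584e-01 -1.49136182e+02]
 [ 0.00000000e+00  0.00000000e+00  0.00000000e+00  1.00000000e+00]]
tray 1903 rect ((558.4296264648438, -91.74711608886719), (138.1680450439453, 121.77722930908203), 80.83033752441406) z [109.8 115.7 122.8]
lid 609 rect ((523.63720703125, -227.95289611816406), (147.4153289794922, 153.6165313720703), 0.4434639811515808) z [ 87.2 141.2 197.5]
rimbox 484 rect ((536.2433471679688, -226.54635620117188), (131.3878936767578, 151.13143920898438), 80.35659790039062) z [53.6 64.9 69.7]
board 5589 rect ((521.7838745117188, 209.91778564453125), (238.55184936523438, 241.1305694580078), 4.402374267578125) z [16.3 20.2 23.3]
onboard 758 rect ((522.80029296875, 205.64077758789062), (223.86163330078125, 229.4860076904297), 3.6074891090393066) z [25.3 29.6 34.1]
lid n [ 0.12851093 -0.44469243 -0.88641615] c [ 532.11632585 -257.62044412  149.67906598] long [-0.31866103 -0.86494355  0.3877213 ] [ 0.93911665 -0.23263986  0.25286085] [ 450.33669095 -304.22359352   85.46448004] [ 597.89627331 -150.59864516  200.37298992]
```

View pics/c1.png

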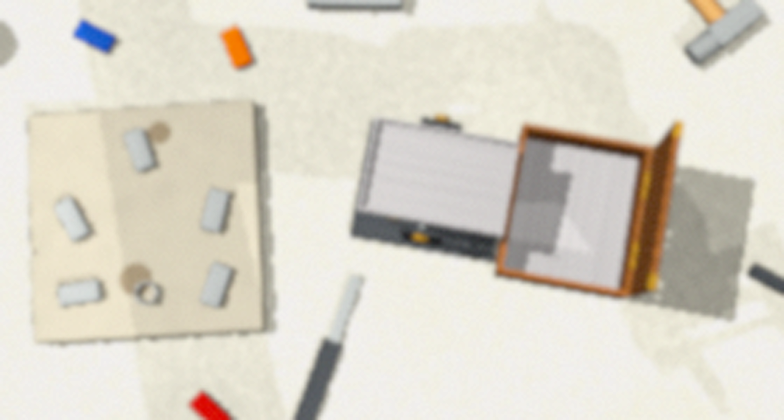

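Request:
servo_tool([
  [0,[29,-32,-19],[0,0,0]],
  [0,[29,-32,-19],[0,0,0]],
  [0,[29,-32,-19],[0,0,0]],
  [0,[29,-32,-19],[0,0,0]],
  [0,[29,-32,-19],[0,0,0]],
  [0,[29,-32,0],[0,0,0]],
  [0,[29,-32,0],[0,0,0]],
  [0,[29,-32,0],[0,0,0]],
  [0,[29,-32,0],[0,0,0]],
  [0,[29,-32,0],[0,0,0]],
], squeeze=25)

```text
time_s: 2.9
ee_pos: [357.2, -145.7, 331.3]
ee_rot: [180.0, -0.0, 18.9]
force: [0.2, -0.5, 0.0]
gripper_width: 91.0
gripper_force: 0.0
```

Request:
servo_tool([
  [0,[29,-32,0],[0,0,0]],
  [0,[29,-32,0],[0,0,0]],
  [0,[29,-32,0],[0,0,0]],
  [0,[29,-32,0],[0,0,0]],
  [0,[29,-32,0],[0,0,0]],
  [0,[29,-32,0],[0,0,0]],
  [0,[29,-32,0],[0,0,0]],
  [0,[29,-32,0],[0,0,0]],
  [0,[29,-32,0],[0,0,0]],
  [0,[29,-32,0],[0,0,0]],
])

```text
time_s: 3.9
ee_pos: [528.1, 251.1, 331.0]
ee_rot: [180.0, -0.0, 18.9]
force: [0.1, 0.0, -0.3]
gripper_width: 91.2
gripper_force: 0.0
```

Request:
servo_tool([
  [0,[0,0,0],[0,0,-0.135]],
  [0,[0,0,0],[0,0,-0.135]],
  [0,[0,0,0],[0,0,-0.135]],
  [0,[0,0,0],[0,0,-0.135]],
  [0,[0,0,0],[0,0,-0.135]],
  [0,[0,0,0],[0,0,-0.135]],
  [0,[0,0,0],[0,0,-0.135]],
  [0,[0,0,0],[0,0,-0.135]],
  [0,[0,0,0],[0,0,0]],
  [0,[0,0,0],[0,0,0]],
])

```text
time_s: 4.9
ee_pos: [527.7, 249.3, 330.9]
ee_rot: [180.0, 0.0, 80.6]
force: [-0.3, -0.8, 0.2]
gripper_width: 91.4
gripper_force: 0.0
```

```bash
cat >> h.py <<'E'
def ingots(f):
    """grey blobs standing 5-14 mm above the board"""
    v,u=np.mgrid[0:400,0:640]; P=world(f,np.c_[u.ravel(),v.ravel()]).reshape(400,640,3)
    on=(np.hypot(P[...,0]-522,P[...,1]-209)<155)
    zb=np.median(P[on&(P[...,2]>12)&(P[...,2]<24)][:,2])
    m=(on&(P[...,2]>zb+5)&(P[...,2]<zb+16)&(f['z_map']>0)).astype(np.uint8)
    m=cv2.morphologyEx(m,cv2.MORPH_OPEN,np.ones((3,3),np.uint8))
    n,L,S,_=cv2.connectedComponentsWithStats(m); out=[]
    for i in range(1,n):
        if S[i,4]<80: continue
        q=world(f,np.argwhere(L==i)[:,::-1],zb+10)[:,:2].astype(np.float32)
        c,(w,h),a=cv2.minAreaRect(q)
        if w<h: a+=90; w,h=h,w
        out.append((np.round(c,1),round(w),round(h),round((a+90)%180-90,1),S[i,4]))
    return zb,out
E
python3 - <<'E'
from h import *
s=state(); print(s['ee_pos'],s['ee_rot'],s['time_s'])
f=grab('wrist'); save(f,'w1.png'); zb,o=ingots(f); print(zb); [print(i) for i in o]
for o in look_for(f,'ingot1_center')+look_for(f,'ring_blank'): print(o['at'],o['confidence'],world(f,o['at'],30))
E
```

```text
[527.67536596 249.32706311 330.90557645] [1.79996699e+02 5.67481764e-03 8.06157031e+01] 4.9
20.242381917987075
(array([522.7, 283.7]), 44, 22, 31.1, np.int32(465))
(array([447.7, 272. ]), 42, 23, -80.2, np.int32(453))
(array([594.7, 217. ]), 44, 23, 22.0, np.int32(436))
(array([533.7, 136.8]), 43, 21, -9.5, np.int32(377))
(array([458.2, 133.7]), 44, 23, -15.9, np.int32(379))
[265.6, 162.7] 0.95 [[450.61911722 271.78200155  30.        ]]
[269.2, 211.7] 0.71 [[440.63297864 198.93894462  30.        ]]
```

View pics/w1.png

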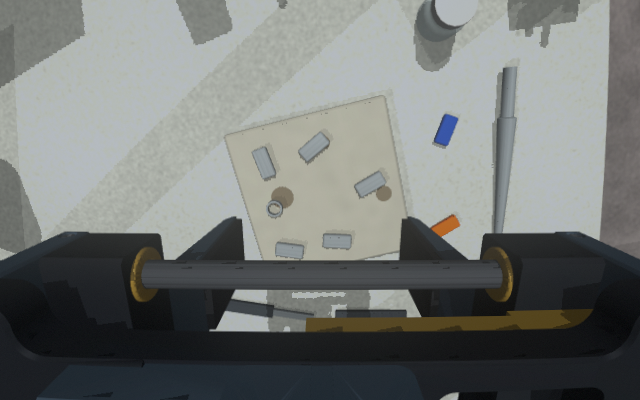

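```bash
cat >> h.py <<'E'
def plan(n,x,y,z,psi,start=None):
    """constant row (shift, turn about z) for n rows to reach the target; start=(x,y,z,psi)"""
    if start is None: s=state(); start=(*s['ee_pos'],s['ee_rot'][2])
    d=np.array([x,y,z])-start[:3]; dp=np.radians((psi-start[3]+90)%180-90)
    k=np.radians(start[3])+dp/n*np.arange(n)
    A=np.array([[np.cos(k).sum(),np.sin(k).sum()],[np.sin(k).sum(),-np.cos(k).sum()]])
    sh=np.linalg.solve(A,d[:2])
    print(n,'rows',sh.round(2),round(-d[2]/n,2),'turn',round(-dp/n,4),'| norm',round(np.hypot(np.linalg.norm(sh),d[2]/n),1))
    return (x,y,z,start[3]+np.degrees(dp))
E
python3 -c "
from h import *
e=plan(10,522.7,283.7,110,31.1); plan(4,522.7,283.7,44.5,31.1,e)
plan(10,522.7,283.7,110,31.1)
e=(522.7,283.7,200,31.1)
plan(14,553,-125,200,80.6,e)
"
```

```text
10 rows [ 2.75 -2.3 ] 22.09 turn 0.0866 | norm 22.4
4 rows [ 0. -0.] 16.38 turn -0.0 | norm 16.4
10 rows [ 2.75 -2.3 ] 22.09 turn 0.0866 | norm 22.4
14 rows [-23.08  19.48] -0.0 turn -0.0617 | norm 30.2
```

Request:
servo_tool([
  [87,[2.8,-2.3,22.1],[0,0,0.0866]],
  [87,[2.8,-2.3,22.1],[0,0,0.0866]],
  [87,[2.8,-2.3,22.1],[0,0,0.0866]],
  [87,[2.8,-2.3,22.1],[0,0,0.0866]],
  [87,[2.8,-2.3,22.1],[0,0,0.0866]],
  [87,[2.8,-2.3,22.1],[0,0,0.0866]],
  [87,[2.8,-2.3,22.1],[0,0,0.0866]],
  [87,[2.8,-2.3,22.1],[0,0,0.0866]],
  [87,[2.8,-2.3,22.1],[0,0,0.0866]],
  [87,[2.8,-2.3,22.1],[0,0,0.0866]],
])

```text
time_s: 6.05
ee_pos: [523.0, 284.3, 109.2]
ee_rot: [180.0, -0.0, 30.9]
force: [-0.0, 1.0, 0.3]
gripper_width: 60.3
gripper_force: 0.0
```

Run:
```python
from h import *
s=state(); print(s['ee_pos'],s['ee_rot'])
f=grab('wrist'); save(f,'w2.png'); zb,o=ingots(f); print(zb); [print(i) for i in o]
plan(4,522.7,283.7,44.5,31.1)
```

```text
[522.97608341 284.32105425 109.15772962] [ 1.79994691e+02 -2.05797892e-02  3.08873550e+01]
20.319831676769297
(array([594.9, 217.1]), 43, 23, 21.9, np.int32(1701))
(array([523.7, 283.7]), 44, 21, 31.4, np.int32(1535))
(array([449.3, 270.9]), 41, 24, -78.3, np.int32(991))
4 rows [0.34 0.21] 15.22 turn -0.0014 | norm 15.2
```

View pics/w2.png

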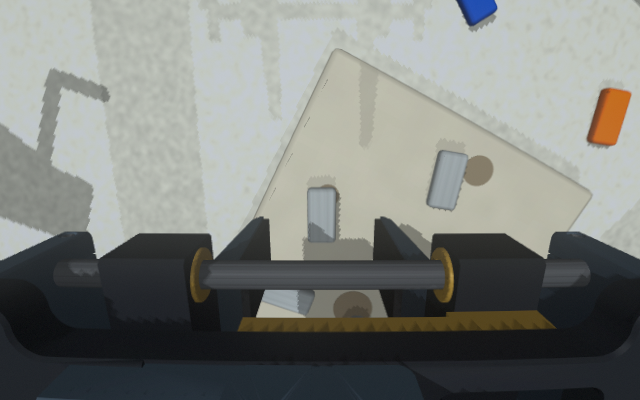

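Request:
servo_tool([
  [87,[0,0,17],[0,0,0]],
  [87,[0,0,17],[0,0,0]],
  [87,[0,0,16],[0,0,0]],
  [87,[0,0,10],[0,0,0]],
  [87,[0,0,4.5],[0,0,0]],
  [255,[0,0,0],[0,0,0]],
  [255,[0,0,0],[0,0,0]],
  [255,[0,0,0],[0,0,0]],
  [255,[0,0,0],[0,0,0]],
  [255,[0,0,0],[0,0,0]],
])

```text
time_s: 7.1
ee_pos: [523.1, 284.2, 45.8]
ee_rot: [180.0, -0.0, 31.2]
force: [0.2, -0.4, 0.2]
gripper_width: 22.9
gripper_force: 0.0
```

Request:
servo_tool([
  [255,[0,0,0],[0,0,0]],
  [255,[0,0,-5],[0,0,0]],
  [255,[0,0,-15],[0,0,0]],
  [255,[0,0,-20],[0,0,0]],
  [255,[0,0,-20],[0,0,0]],
  [255,[0,0,-20],[0,0,0]],
  [255,[0,0,-20],[0,0,0]],
  [255,[0,0,-20],[0,0,0]],
  [255,[0,0,-20],[0,0,0]],
  [255,[0,0,-15],[0,0,0]],
])

```text
time_s: 8.1
ee_pos: [523.0, 284.2, 201.9]
ee_rot: [180.0, -0.1, 31.2]
force: [0.7, -0.2, -1.2]
gripper_width: 21.9
gripper_force: 25.0
```

Run:
```python
from h import *
s=state(); print(s['ee_pos'],s['ee_rot'],s['gripper_width'],s['gripper_force'])
e=plan(20,553,-125,195,80.6)
```

```text
[522.99564895 284.20690371 201.93037622] [ 1.79991001e+02 -7.03738537e-02  3.11609216e+01] 21.938720117190847 24.99954253435135
20 rows [-16.32  13.48] 0.35 turn -0.0431 | norm 21.2
```

Request:
servo_tool([
  [255,[-32.6,27,0],[0,0,-0.0862]],
  [255,[-32.6,27,0],[0,0,-0.0862]],
  [255,[-32.6,27,0],[0,0,-0.0862]],
  [255,[-32.6,27,0],[0,0,-0.0862]],
  [255,[-32.6,27,0],[0,0,-0.0862]],
  [255,[-32.6,27,0],[0,0,-0.0862]],
  [255,[-32.6,27,0],[0,0,-0.0862]],
  [255,[-32.6,27,0],[0,0,-0.0862]],
  [255,[-32.6,27,0],[0,0,-0.0862]],
  [255,[-32.6,27,0],[0,0,-0.0862]],
])

```text
time_s: 9.1
ee_pos: [544.2, -127.5, 200.8]
ee_rot: [-180.0, -0.0, 80.7]
force: [0.6, 0.2, -0.7]
gripper_width: 21.8
gripper_force: 25.0
```

Run:
```python
from h import *
f=grab('wrist'); save(f,'w3.png')
s=state(); print(s['ee_pos'],s['ee_rot'],s['gripper_width'],s['gripper_force'])
e=plan(4,553,-125,142,80.6)
v,u=np.mgrid[0:400,0:640]; P=world(f,np.c_[u.ravel(),v.ravel()]); P=P[f['z_map'].ravel()>0]
c=np.array([559.8,-85.5]);a=np.radians(-9.4); ex=np.array([np.cos(a),np.sin(a)]);ey=np.array([-np.sin(a),np.cos(a)])
L=np.c_[(P[:,:2]-c)@ex,(P[:,:2]-c)@ey,P[:,2]]
m=(abs(L[:,0])<60)&(L[:,1]>-85)&(L[:,1]<75)&(L[:,2]>105)&(L[:,2]<138)
q=L[m]; print(m.sum(),np.percentile(q,[1,50,99],axis=0).round(1))
for x in range(-56,60,4):
    w=q[(abs(q[:,0]-x)<2)&(q[:,1]>10)&(q[:,1]<50)]; print(x,len(w),np.median(w[:,2]).round(1) if len(w) else '',end='; ')
```

```text
[ 547.83483767 -133.34609201  200.66535025] [179.69368191   0.2998039   80.73132637] 21.943111177702956 24.997912645339966
4 rows [2.27 0.94] 14.67 turn 0.0006 | norm 14.9
19769 [[-44.7 -56.5 113.6]
 [  1.   11.1 115.4]
 [ 44.1  61.7 124.2]]
-56 4 105.2; -52 7 105.1; -48 0 ; -44 373 123.0; -40 316 115.3; -36 309 115.4; -32 318 115.3; -28 313 115.4; -24 311 115.4; -20 323 115.5; -16 300 115.3; -12 323 115.3; -8 319 115.5; -4 304 115.4; 0 317 115.5; 4 309 115.4; 8 320 115.4; 12 315 115.4; 16 308 115.4; 20 318 115.4; 24 308 115.4; 28 318 115.3; 32 314 115.4; 36 308 115.4; 40 425 115.6; 44 260 123.1; 48 0 ; 52 5 105.2; 56 1 105.3;
```

View pics/w3.png

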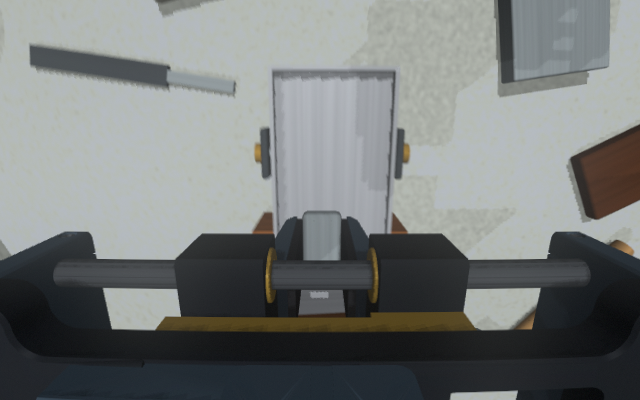

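Request:
servo_tool([
  [255,[1.8,0.8,12],[0,0,0]],
  [255,[1.8,0.8,12],[0,0,0]],
  [255,[1.8,0.8,12],[0,0,0]],
  [255,[1.8,0.8,12],[0,0,0]],
  [255,[1.8,0.8,10],[0,0,0]],
  [255,[0,0,0.5],[0,0,0]],
  [255,[0,0,0],[0,0,0]],
  [143,[0,0,0],[0,0,0]],
  [143,[0,0,0],[0,0,0]],
  [143,[0,0,0],[0,0,0]],
])

```text
time_s: 10.15
ee_pos: [550.2, -117.7, 142.5]
ee_rot: [179.9, 0.0, 80.5]
force: [0.7, -1.1, -0.4]
gripper_width: 39.3
gripper_force: 0.0
```

Request:
servo_tool([
  [143,[0,0,0],[0,0,0]],
  [143,[0,0,-15],[0,0,0]],
  [143,[0,0,-25],[0,0,0]],
  [143,[0,0,-25],[0,0,0]],
  [143,[0,0,0],[0,0,0]],
  [143,[0,0,0],[0,0,0]],
  [143,[0,0,0],[0,0,0]],
  [143,[0,0,0],[0,0,0]],
  [143,[0,0,0],[0,0,0]],
  [143,[0,0,0],[0,0,0]],
])

```text
time_s: 11.15
ee_pos: [549.7, -117.5, 206.4]
ee_rot: [-179.9, -0.0, 80.5]
force: [0.6, 0.7, -0.4]
gripper_width: 40.3
gripper_force: 0.0
```

```bash
cat >> h.py <<'E'
def trayz(f):
    """tray floor heights at several distances from the pivot; box contents"""
    v,u=np.mgrid[0:400,0:640]; P=world(f,np.c_[u.ravel(),v.ravel()]); P=P[f['z_map'].ravel()>0]
    c=np.array([559.8,-85.5]);a=np.radians(-9.4); ex=np.array([np.cos(a),np.sin(a)]);ey=np.array([-np.sin(a),np.cos(a)])
    L=np.c_[(P[:,:2]-c)@ex,(P[:,:2]-c)@ey,P[:,2]]
    for y in range(-70,60,10):
        w=L[(abs(L[:,0])<38)&(abs(L[:,1]-y)<4)&(L[:,2]<145)]; print(y,len(w),np.percentile(w[:,2],[5,50,95]).round(0) if len(w) else '')
E
python3 - <<'E'
from h import *
s=state(); print(s['ee_pos'],s['ee_rot'],s['gripper_width'],s['gripper_force'])
f=grab('scene'); save(f,'s2.png'); cv2.imwrite('pics/s2.png',cv2.resize(f['color'][70:260,180:420,::-1],None,fx=3,fy=3)); trayz(f)
e=plan(12,533,200,300,80.6)
E
```

```text
[ 549.69036712 -117.48632924  206.35040538] [-1.79936585e+02 -2.53538849e-04  8.05437146e+01] 40.250621356755474 0.0
-70 56 [  7. 113. 116.]
-60 88 [  6. 113. 115.]
-50 107 [  6. 112. 115.]
-40 73 [  7. 113. 115.]
-30 76 [  7. 114. 115.]
-20 119 [  5. 112. 115.]
-10 128 [  6.   9. 115.]
0 136 [  5. 112. 115.]
10 134 [  5. 112. 115.]
20 139 [  5. 113. 115.]
30 210 [  6.  70. 115.]
40 250 [  6.  66. 115.]
50 113 [  5.   8. 115.]
12 rows [25.87 -5.71] -7.79 turn -0.0001 | norm 27.6
```

View pics/s2.png

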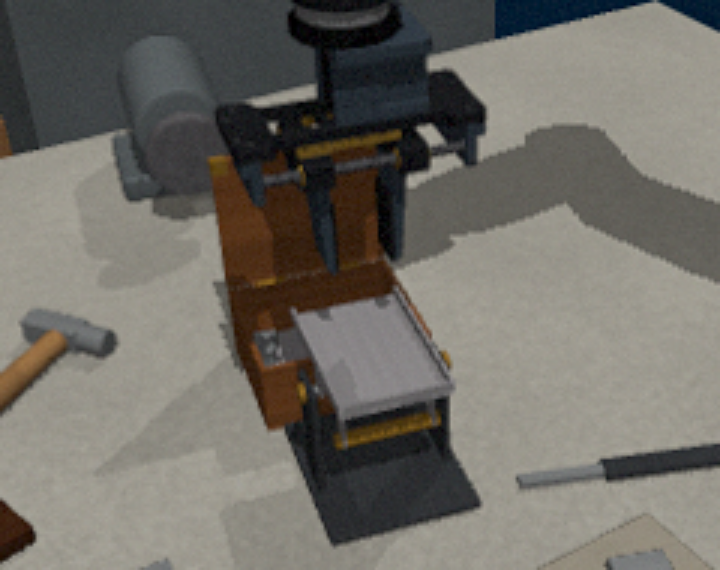

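Run:
```python
from h import *
plan(10,594.9,217.1,110,22)
```

```text
10 rows [ 31.1  -16.62] 9.65 turn 0.1022 | norm 36.6
```

Request:
servo_tool([
  [87,[31.1,-16.6,2],[0,0,0.1022]],
  [87,[31.1,-16.6,2],[0,0,0.1022]],
  [87,[31.1,-16.6,2],[0,0,0.1022]],
  [87,[31.1,-16.6,12],[0,0,0.1022]],
  [87,[31.1,-16.6,13],[0,0,0.1022]],
  [87,[31.1,-16.6,13],[0,0,0.1022]],
  [87,[31.1,-16.6,13],[0,0,0.1022]],
  [87,[31.1,-16.6,13],[0,0,0.1022]],
  [87,[31.1,-16.6,13],[0,0,0.1022]],
  [87,[31.1,-16.6,13],[0,0,0.1022]],
])

```text
time_s: 12.2
ee_pos: [595.3, 218.5, 110.3]
ee_rot: [180.0, 0.0, 21.8]
force: [0.5, -0.8, 0.4]
gripper_width: 60.2
gripper_force: 0.0
```

```bash
cat > hov.py <<'E'
import sys
from h import *
f=grab('wrist'); zb,o=ingots(f); f=grab('wrist'); zb,o=ingots(f); s=state(); print(s['time_s'],s['ee_pos'],s['ee_rot'],zb); [print(i) for i in o]
p=s['ee_pos']; b=min(o,key=lambda i:np.hypot(*(i[0]-p[:2])))
plan(5,b[0][0],b[0][1],44.5,b[3])
ang=s['ee_rot'][2]; st=(b[0][0],b[0][1],201,ang+(b[3]-ang+90)%180-90)
plan(10,552.9,-127,201,80.6,st)
E
python3 hov.py
```

```text
12.3 [596.26082393 220.18773884 108.47927552] [-1.79954345e+02  4.63088997e-02  2.20977204e+01] 20.330870894046257
(array([596.4, 215.7]), 43, 21, 21.3, np.int32(1541))
5 rows [-0.31  0.84] 12.8 turn 0.0028 | norm 12.8
10 rows [-29.67  20.6 ] -0.0 turn -0.1035 | norm 36.1
```

Request:
servo_tool([
  [87,[0,0.8,17],[0,0,0]],
  [87,[0,0.8,17],[0,0,0]],
  [87,[0,0.8,16],[0,0,0]],
  [87,[0,0,10],[0,0,0]],
  [87,[0,0,4.5],[0,0,0]],
  [255,[0,0,0],[0,0,0]],
  [255,[0,0,0],[0,0,0]],
  [255,[0,0,0],[0,0,0]],
  [255,[0,0,0],[0,0,0]],
  [255,[0,0,0],[0,0,0]],
])

```text
time_s: 13.3
ee_pos: [596.3, 214.9, 46.9]
ee_rot: [-180.0, -0.0, 22.0]
force: [-0.0, 1.0, 0.0]
gripper_width: 22.9
gripper_force: 0.2
```

Request:
servo_tool([
  [255,[0,0,0],[0,0,0]],
  [255,[0,0,-5],[0,0,0]],
  [255,[0,0,-15],[0,0,0]],
  [255,[0,0,-20],[0,0,0]],
  [255,[0,0,-20],[0,0,0]],
  [255,[0,0,-20],[0,0,0]],
  [255,[0,0,-20],[0,0,0]],
  [255,[0,0,-20],[0,0,0]],
  [255,[0,0,-20],[0,0,0]],
  [255,[0,0,-15],[0,0,0]],
])

```text
time_s: 14.3
ee_pos: [596.2, 214.7, 202.9]
ee_rot: [180.0, -0.1, 22.0]
force: [-0.1, -0.5, -0.7]
gripper_width: 21.6
gripper_force: 25.0
```

Request:
servo_tool([
  [255,[-29.7,20.5,0],[0,0,-0.103]],
  [255,[-29.7,20.5,0],[0,0,-0.103]],
  [255,[-29.7,20.5,0],[0,0,-0.103]],
  [255,[-29.7,20.5,0],[0,0,-0.103]],
  [255,[-29.7,20.5,0],[0,0,-0.103]],
  [255,[-29.7,20.5,0],[0,0,-0.103]],
  [255,[-29.7,20.5,0],[0,0,-0.103]],
  [255,[-29.7,20.5,0],[0,0,-0.103]],
  [255,[-29.7,20.5,0],[0,0,-0.103]],
  [255,[-29.7,20.5,0],[0,0,-0.103]],
])

```text
time_s: 15.3
ee_pos: [554.5, -129.6, 201.8]
ee_rot: [-180.0, 0.0, 81.2]
force: [0.8, 0.2, -0.9]
gripper_width: 21.5
gripper_force: 25.0
```

```bash
cat > car.py <<'E'
from h import *
for i in range(2): f=grab('top')
f=grab('wrist'); s=state(); print(s['time_s'],s['ee_pos'],s['ee_rot'],s['gripper_width'],s['gripper_force'])
plan(5,552.9,-127,142,80.6)
# ingot in hand: points near the TCP, z below it
v,u=np.mgrid[0:400,0:640]; P=world(f,np.c_[u.ravel(),v.ravel()]); C=(P-s['ee_pos'])@pose(s)[:3,:3]
m=(f['z_map'].ravel()>0)&(abs(C[:,1])<9)&(abs(C[:,0])<45)&(C[:,2]>0)&(C[:,2]<32)
print('held px',m.sum(),np.percentile(C[m],[2,50,98],axis=0).round(1) if m.sum() else '')
E
python3 car.py
```

```text
15.45 [ 555.12719338 -129.79806406  201.24599428] [-1.79985805e+02  4.15071677e-03  8.07950693e+01] 21.755803084355826 24.999161660671234
5 rows [ 0.48 -0.53] 11.85 turn 0.0007 | norm 11.9
held px 1644 [[-9.4 -8.9  7.6]
 [ 5.3 -0.4 16.6]
 [18.1  8.5 20.9]]
```

Request:
servo_tool([
  [255,[0.5,-0.5,12],[0,0,0]],
  [255,[0.5,-0.5,12],[0,0,0]],
  [255,[0.5,-0.5,12],[0,0,0]],
  [255,[0.5,-0.5,12],[0,0,0]],
  [255,[0.5,0,9.5],[0,0,0]],
  [255,[0,0,0.5],[0,0,0]],
  [255,[0,0,0],[0,0,0]],
  [143,[0,0,0],[0,0,0]],
  [143,[0,0,0],[0,0,0]],
  [143,[0,0,0],[0,0,0]],
])

```text
time_s: 16.45
ee_pos: [553.8, -125.5, 144.1]
ee_rot: [179.9, 0.0, 81.0]
force: [0.2, 0.4, -0.1]
gripper_width: 39.7
gripper_force: 0.0
```

Request:
servo_tool([
  [143,[0,0,0],[0,0,0]],
  [143,[0,0,-15],[0,0,0]],
  [143,[0,0,-25],[0,0,0]],
  [143,[0,0,-25],[0,0,0]],
  [143,[0,0,0],[0,0,0]],
  [143,[0,0,0],[0,0,0]],
  [143,[0,0,0],[0,0,0]],
  [143,[0,0,0],[0,0,0]],
  [143,[0,0,0],[0,0,0]],
  [143,[0,0,0],[0,0,0]],
])

```text
time_s: 17.45
ee_pos: [553.2, -125.3, 207.8]
ee_rot: [-179.9, 0.0, 81.0]
force: [0.6, -0.1, 0.1]
gripper_width: 39.9
gripper_force: 0.0
```

Run:
```python
from h import *
f=grab('top'); s=state(); print(s['ee_pos'],s['ee_rot'],s['gripper_width'])
print(ingots(f)); trayz(grab('wrist'))
plan(10,448.5,271.5,110,99.8)
```

```text
[ 553.29178394 -125.28447226  208.01999873] [-1.79958144e+02  8.28789580e-04  8.10067152e+01] 40.31369323891743
(np.float64(20.13156440488069), [(array([533.4, 134.4]), 43, 22, -12.1, np.int32(119)), (array([458.2, 131.1]), 44, 22, -15.0, np.int32(115)), (array([447.1, 270.3]), 41, 23, -87.5, np.int32(107))])
-70 632 [114. 115. 116.]
-60 652 [114. 115. 116.]
-50 677 [114. 115. 116.]
-40 897 [114. 115. 116.]
-30 936 [114. 115. 116.]
-20 959 [114. 115. 116.]
-10 991 [114. 115. 116.]
0 1044 [114. 115. 116.]
10 1060 [114. 115. 116.]
20 1074 [114. 115. 117.]
30 1108 [114. 115. 117.]
40 1126 [114. 115. 117.]
50 1167 [114. 115. 117.]
10 rows [ 39.76 -10.9 ] 9.81 turn -0.0328 | norm 42.4
```

Request:
servo_tool([
  [87,[39.7,-10.9,0],[0,0,-0.0328]],
  [87,[39.7,-10.9,0],[0,0,-0.0328]],
  [87,[39.7,-10.9,8],[0,0,-0.0328]],
  [87,[39.7,-10.9,12],[0,0,-0.0328]],
  [87,[39.7,-10.9,13],[0,0,-0.0328]],
  [87,[39.7,-10.9,13],[0,0,-0.0328]],
  [87,[39.7,-10.9,13],[0,0,-0.0328]],
  [87,[39.7,-10.9,13],[0,0,-0.0328]],
  [87,[39.7,-10.9,13],[0,0,-0.0328]],
  [87,[39.7,-10.9,13],[0,0,-0.0328]],
])

```text
time_s: 18.55
ee_pos: [448.1, 272.6, 110.0]
ee_rot: [180.0, -0.0, 99.9]
force: [0.0, -0.0, -0.0]
gripper_width: 60.2
gripper_force: 0.0
```

```bash
python3 hov.py
```

```text
18.65 [445.98337524 273.98407959 108.80158701] [-1.79810671e+02 -3.49733336e-03  1.00107047e+02] 20.22645785293298
(array([446.7, 273. ]), 43, 21, -79.3, np.int32(1545))
(array([448.2, 201.3]), 24, 22, 10.1, np.int32(319))
5 rows [-0.22  0.11] 12.86 turn -0.0021 | norm 12.9
10 rows [-40.5    9.51] -0.0 turn 0.0351 | norm 41.6
```

Request:
servo_tool([
  [87,[0,0.4,17],[0,0,0]],
  [87,[0,0.4,17],[0,0,0]],
  [87,[0,0,16],[0,0,0]],
  [87,[0,0,10],[0,0,0]],
  [87,[0,0,4.5],[0,0,0]],
  [255,[0,0,0],[0,0,0]],
  [255,[0,0,0],[0,0,0]],
  [255,[0,0,0],[0,0,0]],
  [255,[0,0,0],[0,0,0]],
  [255,[0,0,0],[0,0,0]],
])

```text
time_s: 19.65
ee_pos: [449.5, 271.1, 46.3]
ee_rot: [180.0, -0.0, 99.8]
force: [-0.7, 0.3, 0.1]
gripper_width: 23.1
gripper_force: 0.2
```

Request:
servo_tool([
  [255,[0,0,0],[0,0,0]],
  [255,[0,0,-5],[0,0,0]],
  [255,[0,0,-15],[0,0,0]],
  [255,[0,0,-20],[0,0,0]],
  [255,[0,0,-20],[0,0,0]],
  [255,[0,0,-20],[0,0,0]],
  [255,[0,0,-20],[0,0,0]],
  [255,[0,0,-20],[0,0,0]],
  [255,[0,0,-20],[0,0,0]],
  [255,[0,0,-15],[0,0,0]],
])

```text
time_s: 20.65
ee_pos: [449.5, 271.1, 202.4]
ee_rot: [179.9, -0.0, 99.8]
force: [-0.0, -0.6, -1.4]
gripper_width: 21.3
gripper_force: 25.0
```

Request:
servo_tool([
  [255,[-40.5,9.5,0],[0,0,0.0345]],
  [255,[-40.5,9.5,0],[0,0,0.0345]],
  [255,[-40.5,9.5,0],[0,0,0.0345]],
  [255,[-40.5,9.5,0],[0,0,0.0345]],
  [255,[-40.5,9.5,0],[0,0,0.0345]],
  [255,[-40.5,9.5,0],[0,0,0.0345]],
  [255,[-40.5,9.5,0],[0,0,0.0345]],
  [255,[-40.5,9.5,0],[0,0,0.0345]],
  [255,[-40.5,9.5,0],[0,0,0.0345]],
  [255,[-40.5,9.5,0],[0,0,0.0345]],
])

```text
time_s: 21.65
ee_pos: [550.3, -132.1, 201.1]
ee_rot: [180.0, -0.0, 79.9]
force: [0.0, 0.5, -0.9]
gripper_width: 21.9
gripper_force: 25.0
```

```bash
python3 car.py
```

```text
21.8 [ 550.13183021 -132.55921593  200.74350794] [-1.79982822e+02  6.86763256e-03  7.98141713e+01] 21.41333137092839 24.99975711107254
5 rows [1.19 0.35] 11.75 turn -0.0027 | norm 11.8
held px 1740 [[-9.3 -8.6 14.7]
 [ 6.7  0.2 16. ]
 [20.7  8.6 20.5]]
```

Request:
servo_tool([
  [255,[1.2,0.4,12],[0,0,-0.003]],
  [255,[1.2,0.4,12],[0,0,-0.003]],
  [255,[1.2,0.4,12],[0,0,-0.003]],
  [255,[1.2,0.4,12],[0,0,-0.003]],
  [255,[0,0,9.5],[0,0,0]],
  [255,[0,0,0.5],[0,0,0]],
  [255,[0,0,0],[0,0,0]],
  [143,[0,0,0],[0,0,0]],
  [143,[0,0,0],[0,0,0]],
  [143,[0,0,0],[0,0,0]],
])

```text
time_s: 22.8
ee_pos: [553.0, -126.2, 143.6]
ee_rot: [179.9, 0.0, 80.7]
force: [-0.7, 0.4, -0.4]
gripper_width: 39.6
gripper_force: 0.0
```

Request:
servo_tool([
  [143,[0,0,0],[0,0,0]],
  [143,[0,0,-15],[0,0,0]],
  [143,[0,0,-25],[0,0,0]],
  [143,[0,0,-25],[0,0,0]],
  [143,[0,0,0],[0,0,0]],
  [143,[0,0,0],[0,0,0]],
  [143,[0,0,0],[0,0,0]],
  [143,[0,0,0],[0,0,0]],
  [143,[0,0,0],[0,0,0]],
  [143,[0,0,0],[0,0,0]],
])

```text
time_s: 23.8
ee_pos: [552.5, -125.9, 207.3]
ee_rot: [-179.9, -0.0, 80.7]
force: [0.2, 0.2, 0.0]
gripper_width: 40.3
gripper_force: 0.0
```

```bash
cat > rel.py <<'E'
import sys
from h import *
f=grab('top'); s=state(); print(s['ee_pos'],s['ee_rot'],s['gripper_width'])
_,o=ingots(f);[print(i) for i in o]; trayz(grab('wrist'))
x,y,p=map(float,sys.argv[1:]); plan(10,x,y,110,p)
E
python3 rel.py 533.7 136.5 -9.5; python3 -c "
from h import *
plan(14,533.7,136.5,110,-9.5)"
```

```text
[ 552.51672847 -125.93193648  207.5024447 ] [-1.79955288e+02  1.32720889e-03  8.07201315e+01] 39.90747568073485
(array([533. , 134.8]), 43, 22, -12.1, np.int32(102))
(array([458. , 131.1]), 43, 22, -16.8, np.int32(115))
-70 634 [114. 115. 116.]
-60 645 [114. 115. 116.]
-50 684 [114. 115. 116.]
-40 901 [114. 115. 116.]
-30 930 [114. 115. 116.]
-20 970 [114. 115. 116.]
-10 1021 [114. 115. 116.]
0 1074 [114. 115. 116.]
10 1097 [114. 115. 116.]
20 1014 [114. 115. 117.]
30 1117 [114. 115. 117.]
40 1124 [114. 115. 117.]
50 1210 [114. 115. 117.]
10 rows [26.   13.25] 9.77 turn -0.1567 | norm 30.8
14 rows [18.36  9.88] 6.98 turn -0.1119 | norm 22.0
```

Request:
servo_tool([
  [87,[18.4,9.9,0],[0,0,-0.112]],
  [87,[18.4,9.9,0],[0,0,-0.112]],
  [87,[18.4,9.9,0],[0,0,-0.112]],
  [87,[18.4,9.9,0],[0,0,-0.112]],
  [87,[18.4,9.9,5],[0,0,-0.112]],
  [87,[18.4,9.9,8],[0,0,-0.112]],
  [87,[18.4,9.9,10],[0,0,-0.112]],
  [87,[18.4,9.9,10],[0,0,-0.112]],
  [87,[18.4,9.9,10],[0,0,-0.112]],
  [87,[18.4,9.9,10],[0,0,-0.112]],
])

```text
time_s: 24.9
ee_pos: [582.6, 70.9, 154.4]
ee_rot: [180.0, 0.0, 145.2]
force: [-0.2, 0.5, -0.6]
gripper_width: 60.2
gripper_force: 0.0
```

Request:
servo_tool([
  [87,[18.4,9.9,11],[0,0,-0.112]],
  [87,[18.4,9.9,11],[0,0,-0.112]],
  [87,[18.4,9.9,11],[0,0,-0.112]],
  [87,[18.4,9.9,11],[0,0,-0.112]],
  [87,[0,0,0],[0,0,0]],
  [87,[0,0,0],[0,0,0]],
  [87,[0,0,0],[0,0,0]],
  [87,[0,0,0],[0,0,0]],
  [87,[0,0,0],[0,0,0]],
  [87,[0,0,0],[0,0,0]],
])

```text
time_s: 25.9
ee_pos: [534.0, 136.6, 111.1]
ee_rot: [180.0, 0.0, 170.5]
force: [-0.4, 0.8, -0.2]
gripper_width: 60.0
gripper_force: 0.0
```

```bash
python3 hov.py; python3 -c "
from h import *
plan(14,552.9,-127,201,80.6,(533.7,136.5,201,170.2))"
```

```text
26.0 [533.79211904 136.72764666 111.0054462 ] [-1.79999394e+02  1.57850665e-02  1.70526832e+02] 20.373572438005652
(array([448.8, 201.5]), 24, 24, 82.6, np.int32(501))
(array([457.7, 131.7]), 43, 22, -17.2, np.int32(1917))
(array([532.1, 135.1]), 43, 22, -12.0, np.int32(1515))
5 rows [ 0.27 -0.38] 13.3 turn 0.0088 | norm 13.3
10 rows [-24.   -16.27] -0.0 turn 0.1525 | norm 29.0
14 rows [-17.26 -11.83] -0.0 turn 0.1117 | norm 20.9
```

Request:
servo_tool([
  [87,[0.3,-0.4,17],[0,0,0.009]],
  [87,[0.3,-0.4,17],[0,0,0.009]],
  [87,[0.3,-0.4,17],[0,0,0.009]],
  [87,[0.3,-0.4,10],[0,0,0.009]],
  [87,[0,0,5],[0,0,0]],
  [255,[0,0,0],[0,0,0]],
  [255,[0,0,0],[0,0,0]],
  [255,[0,0,0],[0,0,0]],
  [255,[0,0,0],[0,0,0]],
  [255,[0,0,0],[0,0,0]],
])

```text
time_s: 27.0
ee_pos: [532.4, 135.6, 45.4]
ee_rot: [180.0, 0.0, 168.5]
force: [0.9, -0.8, -0.7]
gripper_width: 22.9
gripper_force: 0.0
```

Request:
servo_tool([
  [255,[0,0,0],[0,0,0]],
  [255,[0,0,-5],[0,0,0]],
  [255,[0,0,-15],[0,0,0]],
  [255,[0,0,-20],[0,0,0]],
  [255,[0,0,-20],[0,0,0]],
  [255,[0,0,-20],[0,0,0]],
  [255,[0,0,-20],[0,0,0]],
  [255,[0,0,-20],[0,0,0]],
  [255,[0,0,-20],[0,0,0]],
  [255,[0,0,-15],[0,0,0]],
])

```text
time_s: 28.0
ee_pos: [532.2, 135.6, 201.5]
ee_rot: [180.0, 0.1, 168.5]
force: [-0.1, -0.4, -0.6]
gripper_width: 21.6
gripper_force: 25.0
```

```bash
python3 -c "
from h import *
s=state();print(s['ee_pos'],s['ee_rot'],s['gripper_force'],s['gripper_width'])
plan(14,552.9,-127,201,80.6)"
```

```text
[532.23663209 135.56191367 201.45152643] [1.79976938e+02 6.87460985e-02 1.68492479e+02] 24.999834895133972 21.619947176467416
14 rows [-17.39 -11.37] 0.03 turn 0.1096 | norm 20.8
```

Request:
servo_tool([
  [255,[-17.4,-11.4,0],[0,0,0.1096]],
  [255,[-17.4,-11.4,0],[0,0,0.1096]],
  [255,[-17.4,-11.4,0],[0,0,0.1096]],
  [255,[-17.4,-11.4,0],[0,0,0.1096]],
  [255,[-17.4,-11.4,0],[0,0,0.1096]],
  [255,[-17.4,-11.4,0],[0,0,0.1096]],
  [255,[-17.4,-11.4,0],[0,0,0.1096]],
  [255,[-17.4,-11.4,0],[0,0,0.1096]],
  [255,[-17.4,-11.4,0],[0,0,0.1096]],
  [255,[-17.4,-11.4,0],[0,0,0.1096]],
])

```text
time_s: 29.0
ee_pos: [589.8, -54.5, 199.9]
ee_rot: [-180.0, 0.0, 105.4]
force: [0.3, 0.1, -0.7]
gripper_width: 22.0
gripper_force: 25.0
```

Request:
servo_tool([
  [255,[-17.4,-11.4,0],[0,0,0.1096]],
  [255,[-17.4,-11.4,0],[0,0,0.1096]],
  [255,[-17.4,-11.4,0],[0,0,0.1096]],
  [255,[-17.4,-11.4,0],[0,0,0.1096]],
  [255,[0,0,0],[0,0,0]],
  [255,[0,0,0],[0,0,0]],
  [255,[0,0,0],[0,0,0]],
  [255,[0,0,0],[0,0,0]],
  [255,[0,0,0],[0,0,0]],
  [255,[0,0,0],[0,0,0]],
])

```text
time_s: 30.0
ee_pos: [552.8, -126.8, 199.8]
ee_rot: [-180.0, 0.0, 80.6]
force: [-0.4, -0.1, 0.5]
gripper_width: 21.5
gripper_force: 25.0
```

```bash
python3 car.py
```

```text
30.15 [ 552.63940267 -127.07916559  199.89244695] [-1.79997362e+02  4.51397085e-03  8.06012065e+01] 21.399562634501073 24.999791979789734
5 rows [0.02 0.05] 11.58 turn 0.0 | norm 11.6
held px 1645 [[-6.7 -8.6 13.9]
 [ 8.4 -0.  15.2]
 [20.9  8.8 20. ]]
```

Request:
servo_tool([
  [255,[0,0,12],[0,0,0]],
  [255,[0,0,12],[0,0,0]],
  [255,[0,0,12],[0,0,0]],
  [255,[0,0,12],[0,0,0]],
  [255,[0,0,9.5],[0,0,0]],
  [255,[0,0,0],[0,0,0]],
  [255,[0,0,0],[0,0,0]],
  [143,[0,0,0],[0,0,0]],
  [143,[0,0,0],[0,0,0]],
  [143,[0,0,0],[0,0,0]],
])

```text
time_s: 31.15
ee_pos: [552.9, -127.4, 143.1]
ee_rot: [179.9, 0.0, 80.6]
force: [0.0, -0.3, -0.1]
gripper_width: 39.9
gripper_force: 0.0
```

Request:
servo_tool([
  [143,[0,0,0],[0,0,0]],
  [143,[0,0,-15],[0,0,0]],
  [143,[0,0,-25],[0,0,0]],
  [143,[0,0,-25],[0,0,0]],
  [143,[0,0,0],[0,0,0]],
  [143,[0,0,0],[0,0,0]],
  [143,[0,0,0],[0,0,0]],
  [143,[0,0,0],[0,0,0]],
  [143,[0,0,0],[0,0,0]],
  [143,[0,0,0],[0,0,0]],
])

```text
time_s: 32.15
ee_pos: [552.4, -127.2, 206.9]
ee_rot: [-179.9, -0.0, 80.6]
force: [0.7, -0.7, -0.2]
gripper_width: 40.0
gripper_force: 0.0
```

```bash
python3 rel.py 458 133 -15.9;  python3 -c "
from h import *
plan(14,458,132.5,110,-15.9)"
```

```text
[ 552.42917501 -127.1971344   207.01123444] [-1.79955918e+02  1.50359314e-04  8.05798392e+01] 40.28819030446418
(array([458. , 131.1]), 44, 22, -16.9, np.int32(111))
-70 626 [114. 115. 116.]
-60 656 [114. 115. 116.]
-50 719 [114. 115. 116.]
-40 918 [114. 115. 116.]
-30 951 [114. 115. 116.]
-20 969 [114. 115. 116.]
-10 982 [114. 115. 116.]
0 991 [114. 115. 116.]
10 1086 [114. 115. 116.]
20 1106 [114. 115. 117.]
30 1126 [114. 115. 117.]
40 1129 [114. 115. 117.]
50 1193 [114. 115. 117.]
10 rows [29.96  4.32] 9.72 turn -0.1458 | norm 31.8
14 rows [21.31  3.51] 6.94 turn -0.1041 | norm 22.7
```

Last ingot (going via 14 rows to yaw 164).

Request:
servo_tool([
  [87,[21.3,3.5,0],[0,0,-0.1045]],
  [87,[21.3,3.5,0],[0,0,-0.1045]],
  [87,[21.3,3.5,0],[0,0,-0.1045]],
  [87,[21.3,3.5,0],[0,0,-0.1045]],
  [87,[21.3,3.5,5],[0,0,-0.1045]],
  [87,[21.3,3.5,8],[0,0,-0.1045]],
  [87,[21.3,3.5,10],[0,0,-0.1045]],
  [87,[21.3,3.5,10],[0,0,-0.1045]],
  [87,[21.3,3.5,10],[0,0,-0.1045]],
  [87,[21.3,3.5,10],[0,0,-0.1045]],
])

```text
time_s: 33.25
ee_pos: [523.0, 77.8, 154.0]
ee_rot: [180.0, 0.0, 140.7]
force: [-0.1, 0.2, 0.1]
gripper_width: 60.2
gripper_force: 0.0
```

Request:
servo_tool([
  [87,[21.3,3.5,11],[0,0,-0.1045]],
  [87,[21.3,3.5,11],[0,0,-0.1045]],
  [87,[21.3,3.5,11],[0,0,-0.1045]],
  [87,[21.3,3.5,11],[0,0,-0.1045]],
  [87,[0,0,0],[0,0,0]],
  [87,[0,0,0],[0,0,0]],
  [87,[0,0,0],[0,0,0]],
  [87,[0,0,0],[0,0,0]],
  [87,[0,0,0],[0,0,0]],
  [87,[0,0,0],[0,0,0]],
])

```text
time_s: 34.25
ee_pos: [457.9, 131.7, 110.6]
ee_rot: [180.0, 0.0, 164.4]
force: [-0.8, 0.4, -1.0]
gripper_width: 60.1
gripper_force: 0.0
```

```bash
python3 hov.py
```

```text
34.35 [457.57601163 131.74885637 110.48389207] [-1.79999970e+02  1.28436127e-02  1.64373237e+02] 20.316699959603
(array([447.7, 201.4]), 24, 23, 31.1, np.int32(427))
(array([456.5, 131.8]), 44, 22, -17.2, np.int32(1554))
5 rows [ 0.21 -0.05] 13.2 turn 0.0055 | norm 13.2
10 rows [-29.03  -7.99] -0.0 turn 0.1435 | norm 30.1
```

Request:
servo_tool([
  [87,[0.2,0,17],[0,0,0.006]],
  [87,[0.2,0,17],[0,0,0.006]],
  [87,[0.2,0,17],[0,0,0.006]],
  [87,[0.2,0,10],[0,0,0.006]],
  [87,[0,0,4.5],[0,0,0]],
  [255,[0,0,0],[0,0,0]],
  [255,[0,0,0],[0,0,0]],
  [255,[0,0,0],[0,0,0]],
  [255,[0,0,0],[0,0,0]],
  [255,[0,0,0],[0,0,0]],
])

```text
time_s: 35.35
ee_pos: [456.8, 132.2, 45.3]
ee_rot: [180.0, 0.0, 163.0]
force: [-0.1, 0.5, 0.7]
gripper_width: 23.1
gripper_force: 0.0
```

Request:
servo_tool([
  [255,[0,0,0],[0,0,0]],
  [255,[0,0,-5],[0,0,0]],
  [255,[0,0,-15],[0,0,0]],
  [255,[0,0,-20],[0,0,0]],
  [255,[0,0,-20],[0,0,0]],
  [255,[0,0,-20],[0,0,0]],
  [255,[0,0,-20],[0,0,0]],
  [255,[0,0,-20],[0,0,0]],
  [255,[0,0,-20],[0,0,0]],
  [255,[0,0,-15],[0,0,0]],
])

```text
time_s: 36.35
ee_pos: [456.6, 132.1, 201.3]
ee_rot: [180.0, 0.1, 163.0]
force: [0.9, 0.0, -1.2]
gripper_width: 21.2
gripper_force: 25.0
```

```bash
python3 -c "
from h import *
s=state();print(s['ee_pos'],s['ee_rot'],s['gripper_force'],s['gripper_width'])
plan(14,552.9,-127,200,80.6)"
```

```text
[456.59719363 132.13564284 201.32721149] [1.79972355e+02 5.66668561e-02 1.63031600e+02] 24.99887377023697 21.162063516942155
14 rows [-20.87  -5.35] 0.09 turn 0.1028 | norm 21.5
```

Request:
servo_tool([
  [255,[-20.9,-5.4,0],[0,0,0.1028]],
  [255,[-20.9,-5.4,0],[0,0,0.1028]],
  [255,[-20.9,-5.4,0],[0,0,0.1028]],
  [255,[-20.9,-5.4,0],[0,0,0.1028]],
  [255,[-20.9,-5.4,0],[0,0,0.1028]],
  [255,[-20.9,-5.4,0],[0,0,0.1028]],
  [255,[-20.9,-5.4,0],[0,0,0.1028]],
  [255,[-20.9,-5.4,0],[0,0,0.1028]],
  [255,[-20.9,-5.4,0],[0,0,0.1028]],
  [255,[-20.9,-5.4,0],[0,0,0.1028]],
])

```text
time_s: 37.35
ee_pos: [566.2, -43.8, 199.8]
ee_rot: [-180.0, -0.0, 103.9]
force: [-0.1, -0.2, -1.9]
gripper_width: 21.7
gripper_force: 25.0
```

Request:
servo_tool([
  [255,[-20.9,-5.4,0],[0,0,0.1028]],
  [255,[-20.9,-5.4,0],[0,0,0.1028]],
  [255,[-20.9,-5.4,0],[0,0,0.1028]],
  [255,[-20.9,-5.4,0],[0,0,0.1028]],
  [255,[0,0,0],[0,0,0]],
  [255,[0,0,0],[0,0,0]],
  [255,[0,0,0],[0,0,0]],
  [255,[0,0,0],[0,0,0]],
  [255,[0,0,0],[0,0,0]],
  [255,[0,0,0],[0,0,0]],
])

```text
time_s: 38.35
ee_pos: [552.6, -127.2, 200.0]
ee_rot: [180.0, 0.0, 80.6]
force: [0.3, -0.0, -0.9]
gripper_width: 22.0
gripper_force: 25.0
```

```bash
python3 car.py
```

```text
38.5 [ 552.53462118 -127.43926105  199.9471522 ] [-1.79999665e+02  3.79004223e-03  8.05940735e+01] 21.533167067973356 24.998915791511536
5 rows [0.1  0.06] 11.59 turn -0.0 | norm 11.6
held px 1644 [[-6.4 -8.6 13.8]
 [ 8.5 -0.  15.2]
 [21.   8.8 19.9]]
```

Request:
servo_tool([
  [255,[0,0,12],[0,0,0]],
  [255,[0,0,12],[0,0,0]],
  [255,[0,0,12],[0,0,0]],
  [255,[0,0,12],[0,0,0]],
  [255,[0,0,9.5],[0,0,0]],
  [255,[0,0,0],[0,0,0]],
  [255,[0,0,0],[0,0,0]],
  [143,[0,0,0],[0,0,0]],
  [143,[0,0,0],[0,0,0]],
  [143,[0,0,0],[0,0,0]],
])

```text
time_s: 39.5
ee_pos: [552.8, -127.8, 143.1]
ee_rot: [179.9, 0.0, 80.6]
force: [-0.1, -0.8, 0.1]
gripper_width: 39.6
gripper_force: 0.0
```

Request:
servo_tool([
  [143,[0,0,0],[0,0,0]],
  [143,[0,0,-15],[0,0,0]],
  [143,[0,0,-25],[0,0,0]],
  [143,[0,0,-25],[0,0,0]],
  [143,[0,0,-25],[0,0,0]],
  [143,[0,0,-25],[0,0,0]],
  [143,[0,0,-25],[0,0,0]],
  [143,[0,0,-25],[0,0,0]],
  [143,[0,0,-25],[0,0,0]],
  [143,[0,0,-10],[0,0,0]],
])

```text
time_s: 40.5
ee_pos: [553.2, -127.8, 345.2]
ee_rot: [179.7, 0.0, 80.6]
force: [-0.5, 0.1, -0.3]
gripper_width: 40.1
gripper_force: 0.0
```

Request:
servo_tool([
  [255,[-20,0,0],[0,0,0]],
  [255,[-20,0,0],[0,0,0]],
  [255,[-20,0,0],[0,0,0]],
  [255,[-20,0,0],[0,0,0]],
  [255,[-20,0,0],[0,0,0]],
  [255,[0,0,0],[0,0,0]],
  [255,[0,0,0],[0,0,0]],
  [255,[0,0,0],[0,0,0]],
  [255,[0,0,0],[0,0,0]],
  [255,[0,0,0],[0,0,0]],
])

```text
time_s: 41.5
ee_pos: [536.3, -225.6, 342.5]
ee_rot: [180.0, -0.0, 80.6]
force: [-0.6, 0.4, 0.0]
gripper_width: 0.4
gripper_force: 0.0
```

Run:
```python
from h import *
s=state(); print(s['time_s'],s['ee_pos'],s['ee_rot'])
print(ingots(grab('top')))
f=grab('wrist'); save(f,'w9.png')
v,u=np.mgrid[0:400,0:640]; P=world(f,np.c_[u.ravel(),v.ravel()]); P=P[f['z_map'].ravel()>0]
c=np.array([536.3,-226.5]);a=np.radians(-9.4); ex=np.array([np.cos(a),np.sin(a)]);ey=np.array([-np.sin(a),np.cos(a)])
L=np.c_[(P[:,:2]-c)@ex,(P[:,:2]-c)@ey,P[:,2]]
w=L[(abs(L[:,0])<72)&(L[:,1]>-60)&(L[:,1]<60)&(L[:,2]<70)]; print(len(w),np.percentile(w[:,2],[5,50,95,100]))
w=L[(abs(L[:,0])<70)&(L[:,1]<-45)&(L[:,1]>-130)&(L[:,2]>80)&(L[:,2]<215)]
for z in range(85,215,15):
    k=w[abs(w[:,2]-z)<5]; print(z,len(k),np.percentile(k[:,1],[5,50,95]).round(1) if len(k) else '')
w=L[(abs(L[:,0])<38)&(L[:,1]>85)&(L[:,1]<190)&(L[:,2]<145)]; print('tray',np.percentile(w[:,2],[5,50,95]))
```

```text
41.5 [ 536.25317189 -225.58959166  342.49735594] [ 1.79993554e+02 -4.31810756e-03  8.06249979e+01]
(np.float64(20.134186952520963), [])
9099 [ 9.90809801 19.23604146 62.74031376 67.35247183]
85 144 [-63.8 -63.3 -62.5]
100 169 [-63.4 -62.7 -62.3]
115 167 [-63.  -62.4 -61.7]
130 183 [-62.4 -61.9 -61.3]
145 4 [-61.9 -61.6 -61.4]
160 7 [-61.2 -60.9 -60.7]
175 8 [-61.  -60.7 -60.2]
190 8 [-60.8 -60.2 -59.7]
205 0 
tray [114.03704919 115.40595398 116.74330916]
```

View pics/w9.png

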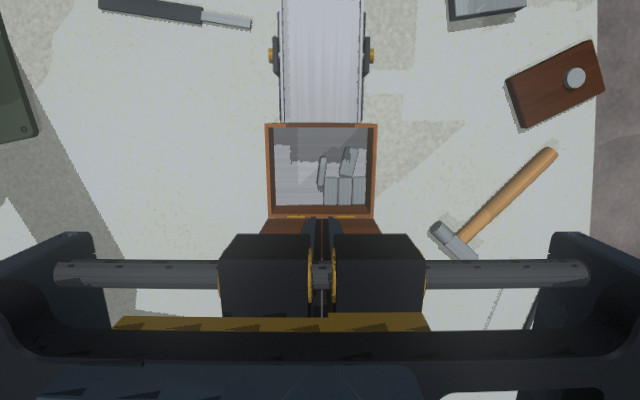

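Request:
servo_tool([
  [255,[-28,0,0],[0,0,0]],
  [255,[-28,0,0],[0,0,0]],
  [255,[-28,0,0],[0,0,0]],
  [255,[-29,0,0],[0,0,0]],
  [255,[0,0,0],[0,0,0]],
  [255,[0,0,35],[0,0,0]],
  [255,[0,0,40],[0,0,0]],
  [255,[0,0,40],[0,0,0]],
  [255,[0,0,35],[0,0,0]],
  [255,[0,0,0],[0,0,0]],
])

```text
time_s: 42.6
ee_pos: [515.2, -335.1, 187.4]
ee_rot: [-179.4, -0.3, 80.6]
force: [-0.1, 0.9, 0.3]
gripper_width: 0.1
gripper_force: 0.0
```

Run:
```python
from h import *
s=state(); p=s['ee_pos']; a=np.radians(-9.4); ex=np.array([np.cos(a),np.sin(a)]);ey=np.array([-np.sin(a),np.cos(a)])
d=p[:2]-[536.3,-226.5]; print(s['time_s'],p,s['ee_rot'],d@ex,d@ey)
r=100; th=np.linspace(1.57,0,31)
y=-65+r*np.cos(th)-7*np.sin(th)-16; z=65+r*np.sin(th)+7*np.cos(th)+22
print(np.c_[y,z][[0,10,20,30]].round(1))
print(np.c_[np.diff(y),-np.diff(z)].round(1).tolist())
```

```text
42.6 [ 515.15128407 -335.11541394  187.43217782] [-179.42468785   -0.28690864   80.60454349] -3.125017391822787 -110.6110780946249
[[-87.9 187. ]
 [-37.  177.1]
 [  2.1 143. ]
 [ 19.   94. ]]
[[5.2, -0.2], [5.2, 0.0], [5.2, 0.3], [5.2, 0.6], [5.2, 0.9], [5.1, 1.1], [5.1, 1.4], [5.0, 1.7], [4.9, 1.9], [4.8, 2.2], [4.7, 2.4], [4.5, 2.7], [4.4, 2.9], [4.2, 3.1], [4.0, 3.3], [3.9, 3.5], [3.7, 3.7], [3.5, 3.9], [3.3, 4.1], [3.0, 4.3], [2.8, 4.4], [2.6, 4.6], [2.3, 4.7], [2.1, 4.8], [1.8, 4.9], [1.6, 5.0], [1.3, 5.1], [1.0, 5.1], [0.8, 5.2], [0.5, 5.2]]
```

Request:
servo_tool([
  [255,[4.5,0,0],[0,0,0]],
  [255,[4.5,0,0],[0,0,0]],
  [255,[4.5,0,0],[0,0,0]],
  [255,[4.5,0,0],[0,0,0]],
  [255,[4.5,0,0],[0,0,0]],
  [255,[5.2,0,0],[0,0,0]],
  [255,[5.2,0,0],[0,0,0]],
  [255,[5.2,0,0.3],[0,0,0]],
  [255,[5.2,0,0.6],[0,0,0]],
  [255,[5.2,0,0.9],[0,0,0]],
])

```text
time_s: 43.6
ee_pos: [525.7, -289.7, 190.7]
ee_rot: [180.0, 0.0, 80.6]
force: [0.8, -0.4, 1.4]
gripper_width: 0.2
gripper_force: 0.7
```

```bash
cat > lid.py <<'E'
from h import *
s=state(); p=s['ee_pos']; a=np.radians(-9.4); ex=np.array([np.cos(a),np.sin(a)]);ey=np.array([-np.sin(a),np.cos(a)])
d=p[:2]-[536.3,-226.5]; print(s['time_s'],d@ex,d@ey,p[2],s['ee_rot'],s['force'])
for n in ['scene','top']:
    f=grab(n)
    v,u=np.mgrid[0:400,0:640]; P=world(f,np.c_[u.ravel(),v.ravel()]); P=P[f['z_map'].ravel()>0]
    d=P[:,:2]-[536.3,-226.5]; L=np.c_[d@ex,d@ey,P[:,2]]
    w=L[(abs(L[:,0])<68)&(abs(L[:,0]+3)>35)&(L[:,1]>-75)&(L[:,1]<75)&(L[:,2]>68)&(L[:,2]<205)]
    print(n,len(w),'theta',np.percentile(np.arctan2(w[:,2]-65,w[:,1]+65),[10,50,90]).round(2),'top',np.percentile(w,95,axis=0).round(0))
E
python3 lid.py
```

```text
43.6 -0.11708585378527692 -64.02957107310593 190.74160414721482 [1.79971006e+02 1.81184449e-02 8.05653362e+01] [ 0.82160334 -0.41296691  1.35364342]
scene 937 theta [1.23 1.32 1.35] top [ 65. -35. 191.]
top 57 theta [0.04 0.4  1.37] top [ 63.  74. 195.]
```

Request:
servo_tool([
  [255,[5.2,0,1.1],[0,0,0]],
  [255,[5.2,0,1.4],[0,0,0]],
  [255,[5.1,0,1.7],[0,0,0]],
  [255,[5,0,2],[0,0,0]],
  [255,[4.9,0,2.2],[0,0,0]],
  [255,[4.8,0,2.5],[0,0,0]],
  [255,[4.6,0,2.8],[0,0,0]],
  [255,[4.5,0,3],[0,0,0]],
  [255,[4.3,0,3.2],[0,0,0]],
  [255,[4.1,0,3.4],[0,0,0]],
])

```text
time_s: 44.7
ee_pos: [533.4, -242.4, 167.1]
ee_rot: [180.0, -0.0, 80.6]
force: [-0.1, -0.5, 1.5]
gripper_width: 0.4
gripper_force: 0.5
```

```bash
python3 lid.py
```

```text
44.7 -0.22657573776600665 -16.192367374600376 167.05536494386308 [ 1.79997722e+02 -5.51284559e-03  8.05682899e+01] [-0.05584433 -0.51322894  1.5325843 ]
scene 395 theta [0.73 0.8  0.83] top [ 64.  25. 163.]
top 60 theta [0.04 0.62 0.88] top [ 64.  74. 164.]
```

Request:
servo_tool([
  [255,[3.8,0,3.7],[0,0,0]],
  [255,[3.6,0,3.9],[0,0,0]],
  [255,[3.4,0,4.1],[0,0,0]],
  [255,[3.2,0,4.3],[0,0,0]],
  [255,[3,0,4.4],[0,0,0]],
  [255,[2.8,0,4.5],[0,0,0]],
  [255,[2.5,0,4.7],[0,0,0]],
  [255,[2.3,0,4.8],[0,0,0]],
  [255,[2,0,4.9],[0,0,0]],
  [255,[1.8,0,5],[0,0,0]],
])

```text
time_s: 45.8
ee_pos: [538.0, -214.6, 122.6]
ee_rot: [-180.0, -0.0, 80.6]
force: [0.3, 0.3, 0.5]
gripper_width: 0.3
gripper_force: 0.4
```

```bash
python3 lid.py
```

```text
45.8 -0.253576539305288 11.970654996362269 122.58890604494538 [-1.79995817e+02 -9.53510900e-04  8.05687110e+01] [0.31679578 0.31063723 0.46008691]
scene 516 theta [0.33 0.38 0.87] top [ 65.  61. 195.]
top 129 theta [0.33 0.73 1.25] top [ 61.  72. 197.]
```

Request:
servo_tool([
  [255,[1.5,0,5],[0,0,0]],
  [255,[1.3,0,5],[0,0,0]],
  [255,[1,0,5],[0,0,0]],
  [255,[0.8,0,5],[0,0,0]],
  [255,[0.5,0,4.5],[0,0,0]],
  [255,[0,0,3],[0,0,0]],
  [255,[0,0,2],[0,0,0]],
  [255,[0,0,1],[0,0,0]],
  [255,[0,0,0],[0,0,0]],
  [255,[0,0,0],[0,0,0]],
])

```text
time_s: 46.9
ee_pos: [538.7, -209.7, 94.7]
ee_rot: [180.0, 0.0, 80.6]
force: [-4.1, 2.8, 13.4]
gripper_width: 0.3
gripper_force: 6.8
```

```bash
python3 lid.py
```

```text
46.9 -0.37427087315016355 16.92344315184293 94.66070686248524 [1.79967159e+02 4.27807555e-03 8.05648807e+01] [-4.07939011  2.8302086  13.36377517]
scene 999 theta [0.06 0.35 1.06] top [ 66.  62. 193.]
top 127 theta [0.25 0.73 1.13] top [ 44.  71. 199.]
```

Contact with 13 N at tip height ~72 mm: the lid is seated. Retreat and check.

Request:
servo_tool([
  [255,[0,0,-3],[0,0,0]],
  [255,[0,0,-10],[0,0,0]],
  [255,[0,0,-30],[0,0,0]],
  [255,[0,0,-40],[0,0,0]],
  [255,[0,0,-40],[0,0,0]],
  [255,[0,0,-40],[0,0,0]],
  [255,[0,0,-40],[0,0,0]],
  [255,[0,0,-40],[0,0,0]],
  [255,[0,0,0],[0,0,0]],
  [255,[0,0,0],[0,0,0]],
])

```text
time_s: 48.0
ee_pos: [538.9, -209.9, 336.4]
ee_rot: [179.9, 0.0, 80.6]
force: [0.4, -0.3, 0.2]
gripper_width: 0.6
gripper_force: 0.0
```

Request:
servo_tool([
  [255,[40,0,0],[0,0,0]],
  [255,[40,0,0],[0,0,0]],
  [255,[40,0,0],[0,0,0]],
  [255,[40,0,0],[0,0,0]],
  [255,[40,0,0],[0,0,0]],
  [255,[40,0,0],[0,0,0]],
  [255,[40,0,0],[0,0,0]],
  [255,[0,0,0],[0,0,0]],
  [255,[0,0,0],[0,0,0]],
  [255,[0,0,0],[0,0,0]],
])

```text
time_s: 49.0
ee_pos: [584.2, 65.4, 334.4]
ee_rot: [-179.9, 0.1, 80.5]
force: [-0.4, -0.1, 0.2]
gripper_width: 0.5
gripper_force: 0.0
```

Run:
```python
from h import *
a=np.radians(-9.4); ex=np.array([np.cos(a),np.sin(a)]);ey=np.array([-np.sin(a),np.cos(a)])
for n in ['scene','top']:
    f=grab(n); save(f,n+'9.png')
    v,u=np.mgrid[0:400,0:640]; P=world(f,np.c_[u.ravel(),v.ravel()]); P=P[f['z_map'].ravel()>0]
    d=P[:,:2]-[536.3,-226.5]; L=np.c_[d@ex,d@ey,P[:,2]]
    for y in (-50,-20,0,20,50,85,120,160,190):
        w=L[(abs(L[:,0])<38)&(abs(L[:,1]-y)<5)&(L[:,2]>40)]; print(n,y,len(w),np.percentile(w[:,2],[10,50,90]).round(1) if len(w) else '')
```

```text
scene -50 53 [69.5 70.9 72. ]
scene -20 58 [69.8 71.  72.3]
scene 0 63 [69.8 71.2 72.5]
scene 20 6 [70.2 71.5 72.6]
scene 50 6 [70.9 71.4 71.9]
scene 85 75 [112.5 113.7 115.2]
scene 120 76 [112.7 113.8 115.4]
scene 160 85 [113.  113.9 115.3]
scene 190 81 [113.1 114.2 115. ]
top -50 105 [70.3 73.4 75.9]
top -20 103 [70.3 73.1 75.4]
top 0 105 [70.2 72.6 75.8]
top 20 100 [70.2 72.8 76.3]
top 50 103 [69.9 73.  75.6]
top 85 111 [112.4 115.7 118.1]
top 120 109 [112.8 115.2 118.3]
top 160 104 [112.9 115.4 117.9]
top 190 101 [112.9 115.9 118.2]
```

View pics/scene9.png

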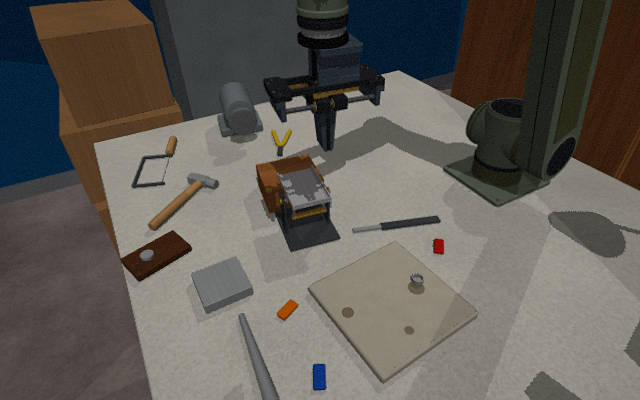

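The lid lies flat (72–73 mm along its length), the tray is level, the board holds only the ring, and the pliers are in place.

```bash
python3 -c "
from h import *
print(ticket.job_done())"
```

```text
the job is handed in; nothing more can be done
None
```

I handed the job in at about 49 s of the 210 s limit: all five ingots went down the tray into the box, the lid is shut flat, the tray is back level, and the ring blank and pliers look undisturbed; the hand-in returned no verdict.

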